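Pump up the sheet press

TASK

Pump up the sheet press: with the fingertips, push the pump's round black palm plunger all the way down and let it spring all the way back up, again and again, until the steel indicator pin beside it has popped fully out. Finish with the plunger let up. Press only the plunger: do not touch the indicator pin or the small release button, and do not shift the things standing about.

Things in the scene. Friction and masses are not known exactly. Their poses are not given: they have to be found in the camera images.
- pump: the fixed unit: an aluminium pump block (80 x 190 x 65 mm high; x across it, y along it) joined by a pipe to a low sheet press (260 x 280 mm, 130 mm high, its near edge 140 mm from the origin on the +y side). Origin on the table under the axis of the plunger, in the middle of the block; z up
- plunger (a joint): the pump plunger in the middle of the block, moving straight down, m: 0 = fully up (its spring returns it), 0.020 = fully down on its stop. Its spring pushes back with 3 N at the top to 7 N at the bottom, plus about 4 N while it drives the pin. Every full stroke (down at least 18 mm, then let up fully) pushes the indicator pin out by about 3 mm more; short strokes do less. Three to seven full strokes are needed. Once the pin is fully out, more strokes do no harm
- plunger_top (a point): centre of the flat top of the plunger's round black palm cap (44 mm across, 16 mm thick); 125 mm above the table when up, 105 mm when down. It moves with the plunger
- pin (a joint): how far the steel indicator pin stands out, m: 0 = in, 0.018 = fully out (it stays out by itself). It starts anywhere from 0 to 0.009
- pin_top (a point): top of the indicator pin's small flat head (13 mm across, 4 mm thick), which rises from a brass collar on the block 65 mm from the plunger on the -y side, away from the press; 79 mm above the table when in, 97 mm when fully out
- release (a joint): the small steel release button, m: 0 = up, 0.006 = pressed. To be left alone
- release_top (a point): centre of the top of the release button (15 mm across), 77 mm above the table, on the block 65 mm from the plunger on the +y side, towards the press
- tape: a roll of grey tape lying flat, 100 mm across, 48 mm high; a loose bystander, origin at its underside
- glue: a white glue bottle with black cap, 48 mm across, 125 mm tall; a loose bystander, origin at its underside
- block: a wooden block, 75 x 120 x 30 mm; a loose bystander, origin at its underside
- brush: a paint brush lying flat; a loose bystander, origin under the middle of its length
- bowl: a white ceramic bowl, 110 mm across, 50 mm high; a loose bystander, origin at its underside
- jar: a glass jar with metal lid, 60 mm across, 75 mm tall; a loose bystander, origin at its underside
- weight: a steel paperweight with a knob, 64 mm across, 50 mm tall; a loose bystander, origin at its underside

How it is judged:
On the way, in this order (a step that is already met when the one before it is completed fails the run):
1. the plunger is pushed down (value of joint plunger above 0.015 m).
2. it is let up again (value of joint plunger below 0.003 m), for 0.05 s.
3. it is pushed down a second time (value of joint plunger above 0.015 m).
4. pumping goes on until the indicator pin is fully out (value of joint pin above 0.016 m), for 0.2 s.
At the end, for the whole second after the job is handed in: the indicator pin stands out more than 16 mm (of 18), the plunger is back up (within 3 mm), the release button is up, and every bystander is at rest within 30 mm of where it stood (value of joint pin above 0.016 m and value of joint plunger below 0.003 m and value of joint release below 0.002 m and not (distance of any of tape, glue, block, brush, bowl, jar, weight from where it was at the start of the episode above 0.03 m) and linear speed of each of tape, glue, block, brush, bowl, jar, weight below 0.02 m/s); the robot touches nothing.
It fails at once if the indicator pin is touched by the robot (contact force between any of the fingers, the arm and pin above 0.5 N).
It fails at once if the release button is pressed (value of joint release above 0.003 m).
It fails at once if a bystander is shifted, lifted or carried off more than 30 mm (distance of any of tape, glue, block, brush, bowl, jar, weight from where it was at the start of the episode above 0.03 m).
It also fails if it takes over 48 s, if anything falls off the work surface, if the arm or the gripper's body presses on something with over 40 N, if the wrist force passes 120 N, or if a joint passes its speed limit or range.

ROBOT

A 7-joint arm with a two-finger parallel gripper is mounted at the origin on the work surface. World frame = base frame: x ahead of the robot, y to its left, z up, the work surface at z = 0. Lengths are in m, angles in rad, forces in N, time in s.
With the tool pointing down it reaches from about 0.4 to 0.85 m from the base axis. Payload 4.5 kg.
Tool frame: the origin (TCP) lies on the centre line of the jaws, within the pads' length; the fingertips stand 14 mm ahead of it and the grasp point (between the pads) lies 5 mm behind it; z points along the fingers, y is the line along which they close (so a half turn about z gives the same grasp; the last joint's range is limited). The gripper opens to 88 mm and grips with 3 to 60 N. Pads are 18 mm wide; open, the fingers measure 123 mm over their backs; the gripper's body (75 mm by 187 mm) begins 45 mm behind the grasp point.
Start: joints at [0.034, 0.689, -0.195, 1.565, 0.157, 0.902, -0.215], TCP at [0.625, 0, 0.253] pointing down, gripper open.
Joint ranges: [-3.01, 3.01], [-0.46, 2.08], [-1.47, 1.51], [0.13, 2.56], [-1, 4.14], [0.04, 2.09], [-2.66, 2.66]. Speed limits (rad/s): [2.57, 2.57, 3.14, 3.14, 3.14, 3.14, 3.14].

INTERFACE

Orientations are given as a unit quaternion [w, x, y, z].
In Python, from station import env gives the robot as it stands. The module is installed in compiled form; this text tells all that it offers.
- The arm moves only by the tool play_rows, never from a script. Its argument "moves" is a list that holds one entry, the list of rows, each a list of 4 numbers: the shift along the tool's x, y, z in cm, then the turn about the tool's z in rad. A call has 1 to 20 rows; each row shifts and turns the commanded pose from where the row before left it, along the tool's axes as they then stand; what a row does not reach is not made up. A row lasts 1/8 s, in which the tool goes at most 62.5 mm and 10.7 degrees, less where a joint would pass 70% of its speed; a pose out of reach is approached as far as the arm can. A call with a gripper value outside its range is refused whole. "grip" is the opening, from -1 (shut) to 1 (fully open), set as the call begins (left out, the last holds). The fingers move at their own pace and stop on an object; "newtons" is the grip in N (left out, the last holds). Time passes only in rows, so rows that do not move let the fingers close. It gives the time, the measured TCP pose, the force, the opening and the grip force at its end, in the units of the state.
- env.get_state(): the state, without advancing time (a new reading comes with each control period).
- env.get_image(name): name is "scene" or "side" or "wrist"; returns the picture (480x640x3 uint8, red, green, blue); there is no depth.
- env.calibration(name): a dict with "fovy" (degrees; the focal length in pixels is half the picture's height over the tangent of half this angle, whatever the lens; pixels are square), "cx", "cy" (the principal point, pixels), "k1" (the pictures are not rectified: a ray, as slopes to the right and down, at radius r is drawn at 1 + k1 r^2 times it, then the intrinsics apply), "world_from_camera" (4x4, takes a point from camera to world coordinates). Camera axes: x right, y down, z forward; pixel columns grow to the right and rows downward; lengths in m; the calibration is good to about 2 mm. A picture is of the moment at which its call begins: read the wrist's pose just before it. calibration takes no time and is no camera call; for the wrist camera it gives the pose at the moment of the call.
- env.close_job(): hands the job in; it is judged then, once.
The state is a dict: "clock": time; "joint_positions": joint angles; "qvel": joint speeds; "joint_torque": joint torques, N m; "ee_pos": TCP position; "orientation": TCP orientation; "contact_force": force on the tool from outside, world axes, zero at the start; "moment": the same for the moment, N m; "width": opening from 0.0 (shut) to 1.0 (fully open); "grip_force": force on a finger pad.
Only numpy, scipy, OpenCV 4.12 (cv2) and the standard library are available. Lean on these libraries where they do the work, as an engineer would, in place of code of your own. Each camera call takes 0.05 s, during which the arm holds its last target. There are 200 camera calls.

## Working session

There is one attempt and no reset: what is moved stays moved. The work goes in short steps, Python scripts to look and compute and a tool call to move; the robot and the scene stay as the last step left them, time stands still between calls to the robot, and variables do not carry over. Pictures are saved under pics/ and viewed, at most 10 in all, crops included, and the job is handed in when it is done.

Besides the shell and the picture viewer there is one more tool, called as name(argument=value, ...), one argument or row to a line, values as JSON. play_rows: Moves the arm, as the interface text tells. Its arguments: {"type":"object","properties":{"moves":{"type":"array","items":{"type":"array","items":{"type":"array","items":{"type":"number"}}}},"grip":{"type":"number"},"newtons":{"type":"number"}},"required":["moves"]}

```bash
mkdir -p pics
cat > h.py <<'E'
import numpy as np, cv2
from station import env
def ray(name,u,v,z,c=None):
    c=c or env.calibration(name); f=240/np.tan(np.radians(c["fovy"])/2)
    d=np.array([(u-c["cx"])/f,(v-c["cy"])/f]); s=d.copy()
    for _ in range(20): s=d/(1+c["k1"]*(s@s))
    T=np.array(c["world_from_camera"]); w=T[:3,:3]@np.array([*s,1]); o=T[:3,3]
    return o+w*(z-o[2])/w[2]
def snap(name,fn):
    cv2.imwrite("pics/"+fn,cv2.cvtColor(np.asarray(env.get_image(name)),cv2.COLOR_RGB2BGR))
E
python3 - <<'E'
from h import *
s=env.get_state();print(s["clock"],s["ee_pos"],s["orientation"],s["contact_force"])
snap("scene","a.png");snap("side","b.png")
E
```

```text
0.0 [ 6.24384262e-01 -7.73641761e-05  2.51915224e-01] [-5.92682413e-04  7.07091457e-01  7.07121496e-01 -7.13937603e-04] [-0.03687843 -0.58419405 -0.57097609]
```

View pics/a.png

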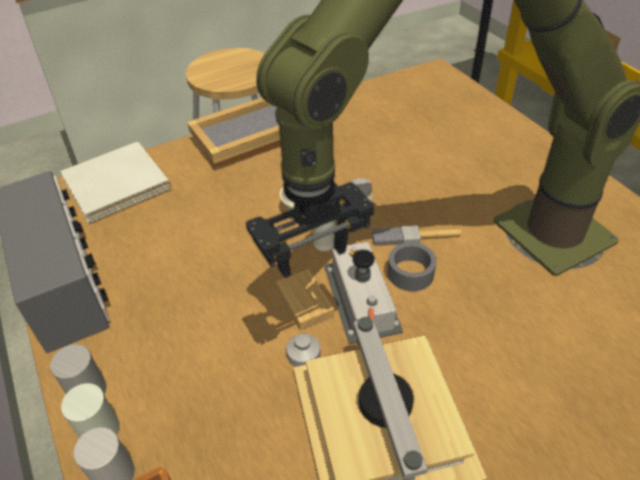

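View pics/b.png

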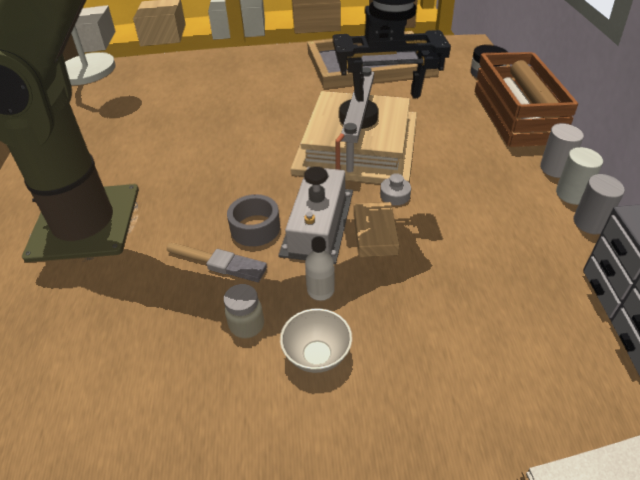

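The scene view shows the cap top at about (363,258) and the release button at (372,300). The side view shows the cap at (316,175), the pin at (310,217), and the glue bottle next to the pin end.

Run:
```python
from h import *
print(ray("scene",363,258,.125),ray("side",316,175,.125))
print("rel",ray("scene",372,300,.077),"pin",ray("side",310,216,.082),"glue",ray("side",319,243,.125), "weight",ray("scene",303,340,.05))
for n,x in(("scene",(310,200)),("side",(260,130))):
    im=cv2.imread("pics/"+("a.png" if n=="scene" else "b.png"))
    cv2.imwrite(f"pics/c_{n}.png",cv2.resize(im[x[1]:x[1]+130,x[0]:x[0]+120],None,fx=4,fy=4,interpolation=cv2.INTER_CUBIC))
a=cv2.imread("pics/c_scene.png");b=cv2.imread("pics/c_side.png")
a=np.hstack([a[:,:390],b[:,:390]]);cv2.imwrite("pics/c.png",a)
```

```text
[ 0.49059567 -0.05536493  0.125     ] [ 0.48984625 -0.06337016  0.125     ]
rel [0.50817655 0.00782784 0.077     ] pin [ 0.47272998 -0.12498831  0.082     ] glue [ 0.48122485 -0.23575959  0.125     ] weight [0.65552888 0.0062307  0.05      ]
```

View pics/c.png

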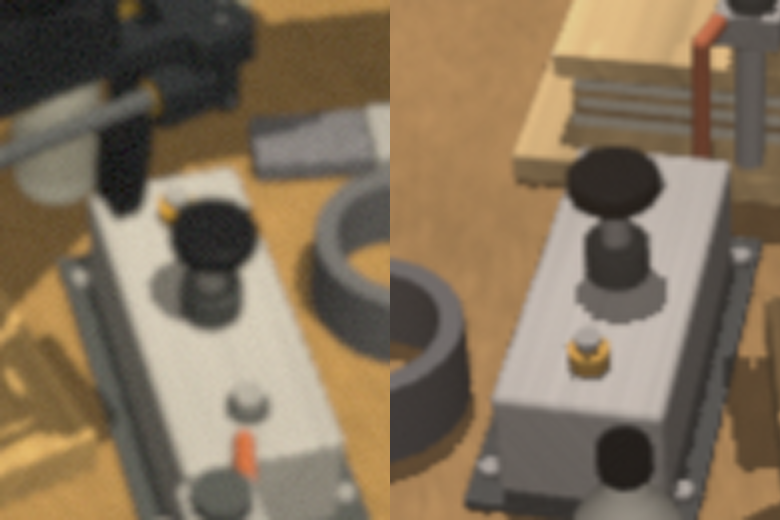

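play_rows(
  moves=[
    [[0,0,0,0],[0,0,0,0]],
  ],
  grip=-1,
)

```text
clock: 0.35
ee_pos: [0.6249, -0.0, 0.2526]
orientation: [-0.0, 0.707, 0.707, -0.0]
contact_force: [-0.1, 0.4, -0.6]
width: 0.798
grip_force: 0.0
```

play_rows(
  moves=[
    [[-1.2,-2.7,0,0],[-1.2,-2.7,0,0],[-1.2,-2.7,0,0],[-1.2,-2.7,0,0],[-1.2,-2.7,0,0],[0,0,3,0],[0,0,3,0],[0,0,2,0],[0,0,0,0],[0,0,0,0]],
  ],
)

```text
clock: 1.6
ee_pos: [0.4906, -0.0599, 0.1734]
orientation: [0.0, 0.707, 0.707, 0.0]
contact_force: [0.5, 0.2, 0.6]
width: 0.005
grip_force: 0.0
```

Run:
```python
from h import *
s=env.get_state();print(s["ee_pos"],s["width"])
snap("scene","d.png");snap("side","e.png")
a=cv2.imread("pics/d.png")[180:320,300:400];b=cv2.imread("pics/e.png")[110:250,260:360]
cv2.imwrite("pics/f.png",cv2.resize(np.hstack([a,b]),None,fx=4,fy=4,interpolation=cv2.INTER_CUBIC))
```

```text
[ 0.49056707 -0.0599336   0.17337842] 0.00477926332773578
```

View pics/f.png

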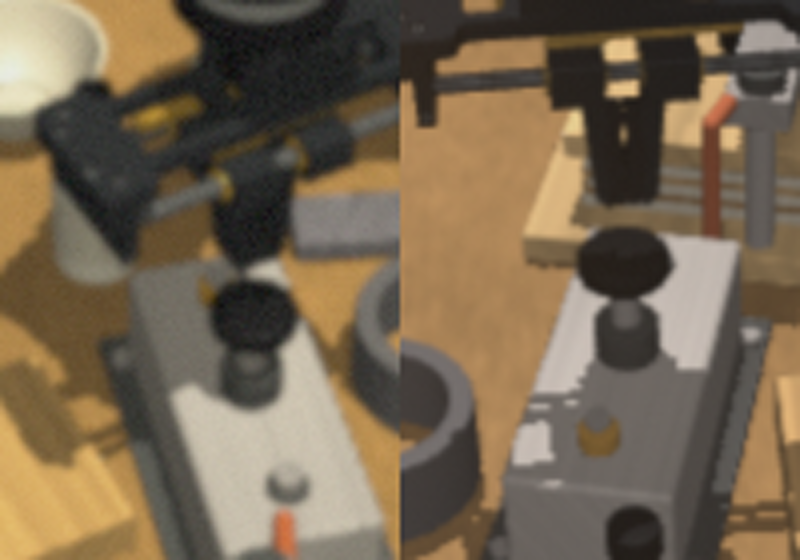

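The closed fingertips are centred above the cap in both views. The tips are at z≈0.159 and the cap at 0.125. I'll do the first stroke now.

play_rows(
  moves=[
    [[0,0,1.5,0],[0,0,1.5,0],[0,0,0.8,0],[0,0,0.8,0],[0,0,0.8,0],[0,0,0,0],[0,0,0,0]],
  ],
)

```text
clock: 2.58
ee_pos: [0.4904, -0.06, 0.1199]
orientation: [0.001, 0.707, 0.707, 0.0]
contact_force: [-1.8, 1.1, 7.1]
width: 0.006
grip_force: 3.6
```

play_rows(
  moves=[
    [[0,0,0.2,0],[0,0,0.1,0],[0,0,0,0]],
  ],
)

```text
clock: 2.95
ee_pos: [0.4904, -0.06, 0.1192]
orientation: [0.001, 0.707, 0.707, 0.001]
contact_force: [-5.6, 1.1, 31.9]
width: 0.006
grip_force: 16.4
```

Full stop reached. Now repeat strokes.

play_rows(
  moves=[
    [[0,0,-1.5,0],[0,0,-1.5,0],[0,0,0,0],[0,0,0,0],[0,0,1,0],[0,0,0.9,0],[0,0,1,0],[0,0,0,0],[0,0,0,0]],
  ],
)

```text
clock: 4.08
ee_pos: [0.4906, -0.06, 0.1192]
orientation: [0.001, 0.707, 0.707, 0.001]
contact_force: [-5.5, -0.7, 39.2]
width: 0.007
grip_force: 19.5
```

play_rows(
  moves=[
    [[0,0,-1.5,0],[0,0,-1.5,0],[0,0,0,0],[0,0,0,0],[0,0,1,0],[0,0,1,0],[0,0,1,0],[0,0,0,0],[0,0,0,0]],
  ],
)

```text
clock: 5.2
ee_pos: [0.4902, -0.06, 0.1192]
orientation: [0.001, 0.707, 0.707, 0.0]
contact_force: [-6.5, 1.4, 39.8]
width: 0.003
grip_force: 20.0
```

play_rows(
  moves=[
    [[0,0,-1.5,0],[0,0,-1.5,0],[0,0,0,0],[0,0,0,0],[0,0,1,0],[0,0,1,0],[0,0,1,0],[0,0,0,0],[0,0,0,0]],
  ],
)

```text
clock: 6.32
ee_pos: [0.4902, -0.06, 0.1191]
orientation: [0.001, 0.707, 0.707, 0.0]
contact_force: [-6.5, 0.4, 39.6]
width: 0.002
grip_force: 20.0
```

play_rows(
  moves=[
    [[0,0,-1.5,0],[0,0,-1.5,0],[0,0,0,0],[0,0,0,0],[0,0,1,0],[0,0,1,0],[0,0,1,0],[0,0,0,0],[0,0,0,0]],
  ],
)

```text
clock: 7.45
ee_pos: [0.4902, -0.06, 0.1192]
orientation: [0.001, 0.707, 0.707, 0.0]
contact_force: [-6.4, 0.4, 40.8]
width: 0.005
grip_force: 20.0
```

play_rows(
  moves=[
    [[0,0,-1.5,0],[0,0,-1.5,0],[0,0,0,0],[0,0,0,0],[0,0,1,0],[0,0,1,0],[0,0,1,0],[0,0,0,0],[0,0,0,0]],
  ],
)

```text
clock: 8.57
ee_pos: [0.4902, -0.06, 0.1192]
orientation: [0.001, 0.707, 0.707, 0.0]
contact_force: [-5.8, 0.5, 38.7]
width: 0.007
grip_force: 19.6
```

play_rows(
  moves=[
    [[0,0,-1.5,0],[0,0,-1.5,0],[0,0,0,0],[0,0,0,0],[0,0,1,0],[0,0,1,0],[0,0,1,0],[0,0,0,0],[0,0,0,0]],
  ],
)

```text
clock: 9.7
ee_pos: [0.4902, -0.06, 0.1192]
orientation: [0.001, 0.707, 0.707, 0.0]
contact_force: [-6.1, 0.2, 40.0]
width: 0.008
grip_force: 19.6
```

play_rows(
  moves=[
    [[0,0,-2,0],[0,0,-2,0],[0,0,-2,0],[0,0,-2,0],[0,0,0,0],[0,0,0,0]],
  ],
)

```text
clock: 10.45
ee_pos: [0.4894, -0.0599, 0.1955]
orientation: [-0.001, 0.707, 0.707, -0.001]
contact_force: [-0.5, 0.8, -0.2]
width: -0.001
grip_force: 0.0
```

Run:
```python
from h import *
s=env.get_state();print(s["clock"],s["ee_pos"],s["contact_force"])
snap("scene","g.png");snap("side","i.png")
a=cv2.imread("pics/g.png")[180:320,300:400];b=cv2.imread("pics/i.png")[110:250,260:360]
cv2.imwrite("pics/j.png",cv2.resize(np.hstack([a,b]),None,fx=4,fy=4,interpolation=cv2.INTER_CUBIC))
```

```text
10.45 [ 0.48938721 -0.05994711  0.19551934] [-0.49709117  0.81755181 -0.20280728]
```

View pics/j.png

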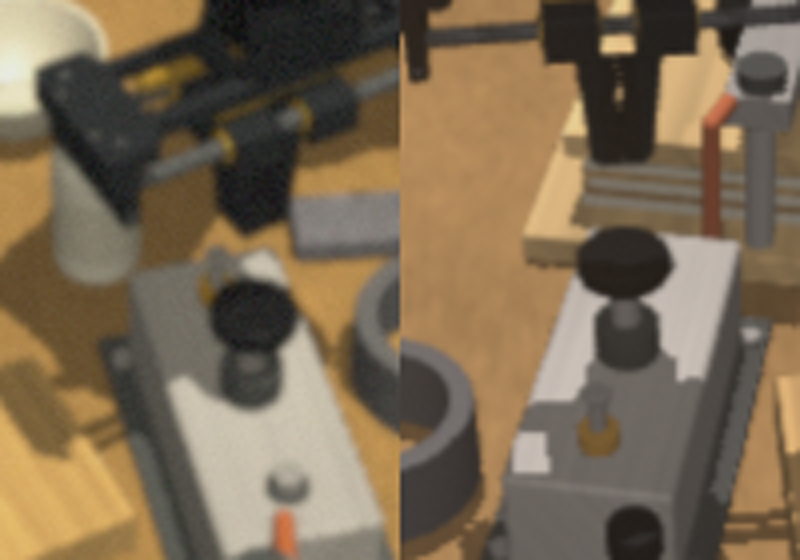

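The plunger is back up and the pin has risen. In the side view its head moved from about (598,410) to (598,388) in the crop. I'll compare that with the projected heights.

Run:
```python
from h import *
c=env.calibration("side");f=240/np.tan(np.radians(c["fovy"])/2);T=np.linalg.inv(np.array(c["world_from_camera"]))
for z in (.079,.085,.088,.091,.094,.097):
    p=T@np.array([.474,-.123,z,1]);s=p[:2]/p[2];s=s*(1+c["k1"]*(s@s));u=f*s+[c["cx"],c["cy"]]
    print(z,((u[0]-260)*4+400).round(1),((u[1]-110)*4).round(1))
a=cv2.imread("pics/e.png")[195:235,290:330];b=cv2.imread("pics/i.png")[195:235,290:330]
cv2.imwrite("pics/k.png",cv2.resize(np.hstack([a,b]),None,fx=10,fy=10,interpolation=cv2.INTER_CUBIC))
```

```text
0.079 602.8 425.7
0.085 602.2 415.8
0.088 601.9 410.9
0.091 601.6 405.9
0.094 601.3 400.9
0.097 601.0 395.8
```

View pics/k.png

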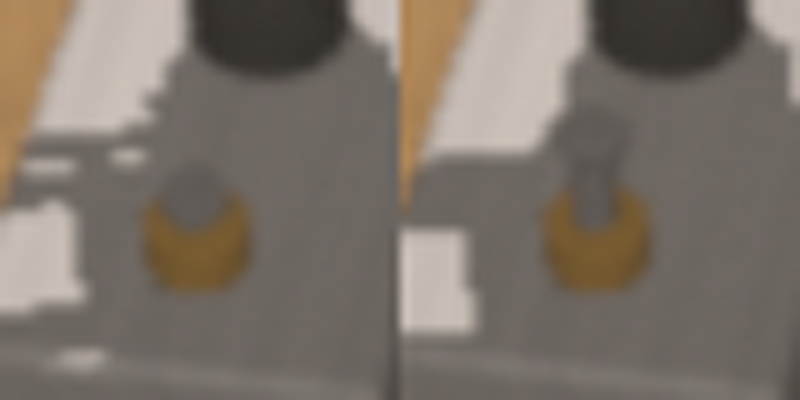

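The head rose about 14.5 mm and its projected height is about 97 mm, so the pin looks fully out. Two extra strokes are harmless and make sure of it.

play_rows(
  moves=[
    [[0,0,2,0],[0,0,2,0],[0,0,1,0],[0,0,1,0],[0,0,1,0],[0,0,0.9,0],[0,0,0,0],[0,0,-1.5,0],[0,0,-2,0],[0,0,0,0],[0,0,0,0],[0,0,1.5,0],[0,0,1,0],[0,0,1,0],[0,0,0,0]],
  ],
)

```text
clock: 12.42
ee_pos: [0.4906, -0.06, 0.1193]
orientation: [0.001, 0.707, 0.707, 0.0]
contact_force: [-2.4, -0.4, 25.9]
width: 0.003
grip_force: 12.8
```

play_rows(
  moves=[
    [[0,0,-2,0],[0,0,-2,0],[0,0,-2,0],[0,0,-2,0],[0,0,-2,0],[0,0,0,0],[0,0,0,0],[0,0,0,0]],
  ],
)

```text
clock: 13.42
ee_pos: [0.4894, -0.0599, 0.2167]
orientation: [-0.001, 0.707, 0.707, -0.001]
contact_force: [0.2, 0.2, 0.2]
width: 0.003
grip_force: 0.0
```

Run:
```python
from h import *
s=env.get_state();print(s["clock"],s["ee_pos"],s["contact_force"])
snap("side","l.png")
b=cv2.imread("pics/i.png")[170:235,270:345];a=cv2.imread("pics/l.png")[170:235,270:345]
cv2.imwrite("pics/m.png",cv2.resize(np.hstack([b,a]),None,fx=5,fy=5,interpolation=cv2.INTER_CUBIC))
```

```text
13.425 [ 0.48938052 -0.05991221  0.21668402] [0.22211956 0.18381789 0.21187474]
```

View pics/m.png

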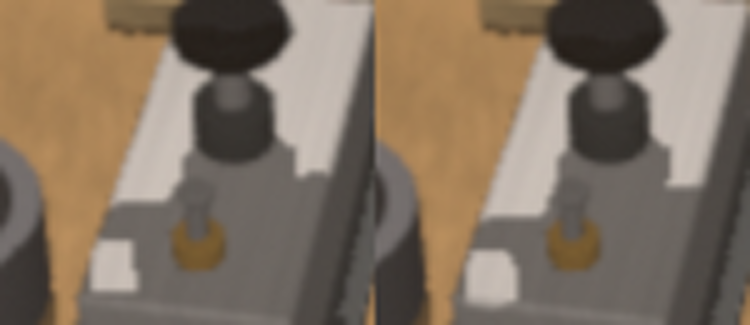

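View pics/l.png

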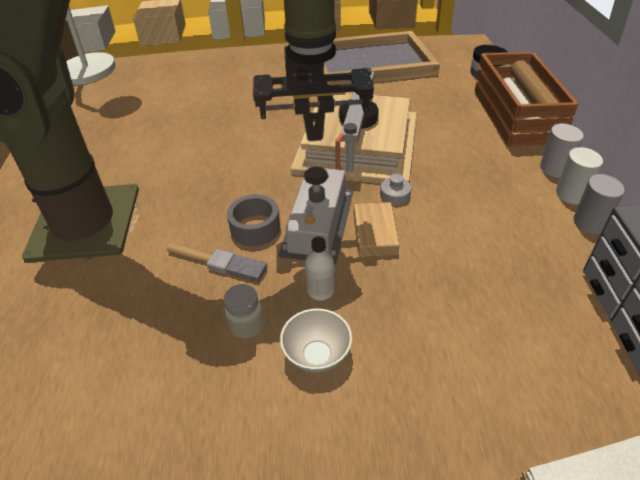

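The pin is at the same height before and after the two extra strokes, so it is fully out. The plunger is up, with the cap at (316,175), the bystanders haven't moved, and the gripper is clear.

```bash
python3 -c "
from station import env
print(env.close_job())"
```

```text
the job is handed in; nothing more can be done
None
```

The job is handed in (no verdict was returned): after nine plunger strokes the camera shows the indicator pin fully out, the plunger back up and the bystanders where they stood, with the gripper clear.

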